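Count to the third bay and push its gel frame home

TASK

Starting on top of the end post that carries the steel latch, run a fingertip lightly along the top of the gel frame rack, touching the divider tops in turn and counting the gaps, as far as the third gap from the latch end (empty gaps count too). Then push the gel frame that stands half out of that third gap fully home against the back of the rack, without gripping or lifting anything. Leave the other two frames sticking out as they are, and leave the barn door leaf, thumbscrew knob and lamp base alone.

Things in the scene. Friction and masses are not known exactly. Their poses are not given: they have to be found in the camera images.
- rack: fixed wooden gel frame rack, 234 mm wide, 122 mm high; origin on the bench under its middle, x to its back, y to its left, z up. Bays open to -x: six gaps 14 mm wide at y = +80, +48, +16, -16, -48, -80 mm. Base board 15 mm thick, x = -80 to +57 mm. Divider fronts at x = -47 mm. Its front bar lies folded down on the bench, x = -86 to -120 mm, 10 mm high
- rack_back (a point): point on the front face of the rack's lower back rail (rack x = +45 mm, y = 0), 32 mm above the bench. The back rails stop the frames: a frame fully home touches them with its back edge, has its origin at rack x = -5 mm and still stands 8 mm out of the divider fronts
- latch: steel latch, swung open, fixed on the front of the left or the right end post: a 24 x 44 mm plate, its leaf juts 55 mm forward and down with a red tip. It marks the end to count from. Origin: on the post's front face at the hinge, 64 mm above the bench, rack y = +102 or -102 mm; axes as the rack's. The other post has only a flat brass plate
- frame_a: aluminium gel frame, 100 x 100 x 4 mm, open middle, about 75 g, loose, on edge in a bay, half out (origin at rack x = -30 to -45 mm). Origin: middle of its lower edge, 15 mm above the bench; x along the bay to the rack's back, y across its thickness, z up. Front edge at its x = -50 mm, top 115 mm above the bench. The three are alike; any may be in any place
- frame_b: aluminium gel frame, 100 x 100 x 4 mm, open middle, about 75 g, loose, on edge in a bay, half out (origin at rack x = -30 to -45 mm). Origin: middle of its lower edge, 15 mm above the bench; x along the bay to the rack's back, y across its thickness, z up. Front edge at its x = -50 mm, top 115 mm above the bench. The three are alike; any may be in any place
- frame_c: aluminium gel frame, 100 x 100 x 4 mm, open middle, about 75 g, loose, on edge in a bay, half out (origin at rack x = -30 to -45 mm). Origin: middle of its lower edge, 15 mm above the bench; x along the bay to the rack's back, y across its thickness, z up. Front edge at its x = -50 mm, top 115 mm above the bench. The three are alike; any may be in any place
- post_left: fixed end post of the rack on its left (+y) side, centred at y = +102 mm in the rack's frame, 30 mm wide, from x = -47 to +57 mm, with a flat top 122 mm above the bench. Origin: at rack x = -1 mm, on the base board (15 mm above the bench)
- post_right: fixed end post of the rack on its right (-y) side, centred at y = -102 mm in the rack's frame, 30 mm wide, from x = -47 to +57 mm, with a flat top 122 mm above the bench. Origin: at rack x = -1 mm, on the base board (15 mm above the bench)
- divider_1: fixed divider of the rack, number 1 from the left, centred at y = +64 mm in the rack's frame; 18 mm thick, from x = -47 to +45 mm, with a half-round top whose crown is 122 mm above the bench. Origin: at rack x = -1 mm, on the base board (15 mm above the bench)
- divider_2: fixed divider of the rack, number 2 from the left, centred at y = +32 mm in the rack's frame; 18 mm thick, from x = -47 to +45 mm, with a half-round top whose crown is 122 mm above the bench. Origin: at rack x = -1 mm, on the base board (15 mm above the bench)
- divider_3: fixed divider of the rack, number 3 from the left, centred at y = +0 mm in the rack's frame; 18 mm thick, from x = -47 to +45 mm, with a half-round top whose crown is 122 mm above the bench. Origin: at rack x = -1 mm, on the base board (15 mm above the bench)
- divider_4: fixed divider of the rack, number 4 from the left, centred at y = -32 mm in the rack's frame; 18 mm thick, from x = -47 to +45 mm, with a half-round top whose crown is 122 mm above the bench. Origin: at rack x = -1 mm, on the base board (15 mm above the bench)
- divider_5: fixed divider of the rack, number 5 from the left, centred at y = -64 mm in the rack's frame; 18 mm thick, from x = -47 to +45 mm, with a half-round top whose crown is 122 mm above the bench. Origin: at rack x = -1 mm, on the base board (15 mm above the bench)
- barn_door_leaf: loose black steel barn door leaf, 109 x 130 mm, up to 10 mm high, lying on the bench beside the rack; origin at the middle of its underside. Leave it alone
- thumbscrew_knob: loose brass thumbscrew, 26 mm across the head, standing 40 mm high on its head in front of the rack; origin at the middle of its underside. Leave it alone
- lamp_base: loose grey ceramic lamp base, 48 mm round with 66 mm ears, 32 mm high, beside the rack; origin at the middle of its underside. Leave it alone
There are look-alikes about, which are no part of the job. Leave any red look-alike of the frame_b alone. What is shaped like the frame_c but green is not meant.

How it is judged:
On the way, in this order (a step that is already met when the one before it is completed fails the run):
1. a fingertip touches the top of the post that carries the latch (((y of latch in the frame of rack above 0 m and contact force between the fingers and post_left above 0.2 N) or (not (y of latch in the frame of rack above 0 m) and contact force between the fingers and post_right above 0.2 N))), for 0.02 s.
2. then the first divider from the latch end, past the first gap (((y of latch in the frame of rack above 0 m and contact force between the fingers and divider_1 above 0.2 N) or (not (y of latch in the frame of rack above 0 m) and contact force between the fingers and divider_5 above 0.2 N))), for 0.02 s.
3. then the second divider, past the second gap, beside the third (((y of latch in the frame of rack above 0 m and contact force between the fingers and divider_2 above 0.2 N) or (not (y of latch in the frame of rack above 0 m) and contact force between the fingers and divider_4 above 0.2 N))), for 0.02 s.
4. then the frame in the third gap from the latch end is fully home ((((y of frame_a in the frame of latch between 0.078 and 0.094 m or y of frame_a in the frame of latch between -0.094 and -0.078 m) and x of frame_a in the frame of rack above -0.009 m) or ((y of frame_b in the frame of latch between 0.078 and 0.094 m or y of frame_b in the frame of latch between -0.094 and -0.078 m) and x of frame_b in the frame of rack above -0.009 m) or ((y of frame_c in the frame of latch between 0.078 and 0.094 m or y of frame_c in the frame of latch between -0.094 and -0.078 m) and x of frame_c in the frame of rack above -0.009 m))), for 0.2 s.
At the end, for the whole second after the job is handed in: The frame in the third gap from the latch end stands within 4 mm of fully home against the back rails, upright (within 0.2 rad) and at rest in its gap; the other two frames still stand out of their gaps by at least 17 mm more than a home frame ((((y of frame_a in the frame of latch between 0.078 and 0.094 m or y of frame_a in the frame of latch between -0.094 and -0.078 m) and x of frame_a in the frame of rack above -0.009 m) or ((y of frame_b in the frame of latch between 0.078 and 0.094 m or y of frame_b in the frame of latch between -0.094 and -0.078 m) and x of frame_b in the frame of rack above -0.009 m) or ((y of frame_c in the frame of latch between 0.078 and 0.094 m or y of frame_c in the frame of latch between -0.094 and -0.078 m) and x of frame_c in the frame of rack above -0.009 m)) and angle between each of frame_a, frame_b, frame_c's own z axis and vertical below 0.2 rad and linear speed of each of frame_a, frame_b, frame_c below 0.02 m/s and ((y of frame_a in the frame of latch between 0.078 and 0.094 m or y of frame_a in the frame of latch between -0.094 and -0.078 m) or x of frame_a in the frame of rack below -0.022 m) and ((y of frame_b in the frame of latch between 0.078 and 0.094 m or y of frame_b in the frame of latch between -0.094 and -0.078 m) or x of frame_b in the frame of rack below -0.022 m) and ((y of frame_c in the frame of latch between 0.078 and 0.094 m or y of frame_c in the frame of latch between -0.094 and -0.078 m) or x of frame_c in the frame of rack below -0.022 m)); the robot touches nothing.
It fails at once if a frame is lifted more than 20 mm off the base board (height (world z) of any of frame_a, frame_b, frame_c above 0.035 m).
It fails at once if a frame that is not in the third gap is shifted more than 8 mm ((not (y of frame_a in the frame of latch between 0.078 and 0.094 m or y of frame_a in the frame of latch between -0.094 and -0.078 m) and distance of frame_a from where it was at the start of the episode above 0.008 m) or (not (y of frame_b in the frame of latch between 0.078 and 0.094 m or y of frame_b in the frame of latch between -0.094 and -0.078 m) and distance of frame_b from where it was at the start of the episode above 0.008 m) or (not (y of frame_c in the frame of latch between 0.078 and 0.094 m or y of frame_c in the frame of latch between -0.094 and -0.078 m) and distance of frame_c from where it was at the start of the episode above 0.008 m)).
It fails at once if the fingers press on the rack with more than 30 N (contact force between the fingers and rack above 30 N).
It fails at once if the barn door leaf, the thumbscrew knob or the lamp base is shifted more than 10 mm or lifted (distance of any of barn_door_leaf, thumbscrew_knob, lamp_base from where it was at the start of the episode above 0.01 m).
It also fails if it takes over 48 s, if anything falls off the work surface, if the arm or the gripper's body presses on something with over 40 N, if the wrist force passes 120 N, or if a joint passes its speed limit or range.

ROBOT

A 7-joint arm with a two-finger parallel gripper is mounted at the origin on the work surface. World frame = base frame: x ahead of the robot, y to its left, z up, the work surface at z = 0. Lengths are in m, angles in rad, forces in N, time in s.
With the tool pointing down it reaches from about 0.35 to 0.9 m from the base axis. Payload 19.9 kg.
Tool frame: the origin (TCP) lies midway between the tips of the shut fingers; the grasp point (between the pads) lies 19 mm behind it (bot.tcp_to_grasp is the distance from the TCP to the grasp point, in m); z points along the fingers, y is the line along which they close (so a half turn about z gives the same grasp; the last joint's range is limited). The gripper opens to 85 mm and grips with 20 to 120 N. Pads are 22 mm wide; open, the fingers measure 114 mm over their backs; the gripper's body (76 mm by 85 mm) begins 54 mm behind the grasp point. The pads swing forward as they close: fully open they stand 13 mm farther back than shut.
Start: joints at [-1.25, 0.417, -0.01, 1.614, 0.005, 1.111, -0.053], TCP at [0.221, 0.585, 0.231] pointing down, gripper open.
Joint ranges: [-2.81, 2.81], [-0.39, 2.02], [-1.27, 1.25], [0.06, 2.57], [-1.19, 4.33], [0.19, 2], [-2.82, 2.82]. Speed limits (rad/s): [1.89, 1.89, 2.39, 2.39, 3.01, 3.01, 3.01].

INTERFACE

Orientations are given as a rotation vector (axis times angle).
In Python, from cell import bot, snapshot, calibration gives the robot as it stands.
- The arm moves only by the tool servo_tool, never from a script. Its argument "moves" is a list of rows, each a list of 3 entries, a list of its own where there are three numbers: the shift along the tool's x, y, z in m, then the turn about the tool's z in degrees, then the finger opening in m, from 0 to 0.0854. In form: [[[tx, ty, tz], roll, jaw], ...]. A call has 1 to 10 rows; each row shifts and turns the commanded pose from where the row before left it, along the tool's axes as they then stand; what a row does not reach is not made up. A row lasts 1/10 s, in which the tool goes at most 50 mm and 8.59 degrees, less where a joint would pass 70% of its speed; a pose out of reach is approached as far as the arm can. A call with a gripper value outside its range is refused whole. The fingers move at their own pace and stop on an object; the grip force is fixed at half the most. Time passes only in rows, so rows that do not move let the fingers close. It gives the time, the measured TCP pose, the force, the opening and the grip force at its end, in the units of the state.
- bot.state(): the state, without advancing time (a new reading comes with each control period).
- snapshot(name): name is "scene" or "side" or "wrist"; returns the picture (400x640x3 uint8, blue, green, red); there is no depth.
- calibration(name): a dict with "intrinsics" (3x3 intrinsics, pixels), "rvec" (rotation vector, rad) and "tvec" (3), from world to camera coordinates, as OpenCV has them. Camera axes: x right, y down, z forward; pixel columns grow to the right and rows downward; lengths in m; the calibration is good to about 2 mm. A picture is of the moment at which its call begins: read the wrist's pose just before it. calibration takes no time and is no camera call; for the wrist camera it gives the pose at the moment of the call.
- bot.close_job(): hands the job in; it is judged then, once.
The state is a dict: "t": time; "qpos": joint angles; "dq": joint speeds; "joint_efforts": joint torques, N m; "eef_pos": TCP position; "tcp_rot": TCP orientation; "force": force on the tool from outside, world axes, zero at the start; "ft_torque": the same for the moment, N m; "finger_gap": opening from 0.0 (shut) to 1.0 (fully open); "finger_force": force on a finger pad.
Only numpy, scipy, OpenCV 4.12 (cv2) and the standard library are available. Lean on these libraries where they do the work, as an engineer would, in place of code of your own. Each camera call takes 0.05 s, during which the arm holds its last target. There are 200 camera calls.

## Working session

There is one attempt and no reset: what is moved stays moved. The work goes in short steps, Python scripts to look and compute and a tool call to move; the robot and the scene stay as the last step left them, time stands still between calls to the robot, and variables do not carry over. Pictures are saved under pics/ and viewed, at most 10 in all, crops included, and the job is handed in when it is done.

Besides the shell and the picture viewer there is one more tool, called after "Call:" by a JSON object that holds its "method" and its "body", one argument or row to a line. servo_tool: Moves the arm, as the interface text tells. Its arguments: {"type":"object","properties":{"moves":{"type":"array","items":{"type":"array"}}},"required":["moves"]}

```bash
mkdir -p pics; python3 - <<'E'
from cell import bot,snapshot,calibration
import cv2
for n in("scene","side"):
    cv2.imwrite(f"pics/{n}0.png",snapshot(n)); c=calibration(n); print(n,c)
s=bot.state();print(s['t'],s['eef_pos'],s['tcp_rot'],s['finger_gap'],s['force'])
E
```

```text
scene {'intrinsics': array([[403.72236129,   0.        , 323.47814742],
       [  0.        , 403.72236129, 204.12927028],
       [  0.        ,   0.        ,   1.        ]]), 'rvec': array([ 2.18306912, -0.56969574,  0.25553246]), 'tvec': array([-0.52485291,  0.25308529,  0.61326858])}
side {'intrinsics': array([[432.19187018,   0.        , 321.05092401],
       [  0.        , 432.19187018, 200.11569548],
       [  0.        ,   0.        ,   1.        ]]), 'rvec': array([ 0.80994646, -2.37627225,  1.31012904]), 'tvec': array([0.49837042, 0.2495456 , 0.54142375])}
0.1 [0.22113382 0.5842378  0.23074979] [-5.65247402e-01 -3.09020022e+00  1.66890919e-03] 0.9982764126420294 [ 0.53130969 -0.39061984 -0.641683  ]
```

View pics/scene0.png

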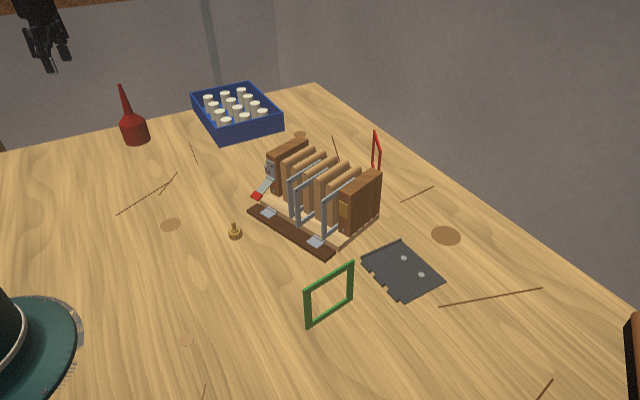

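View pics/side0.png

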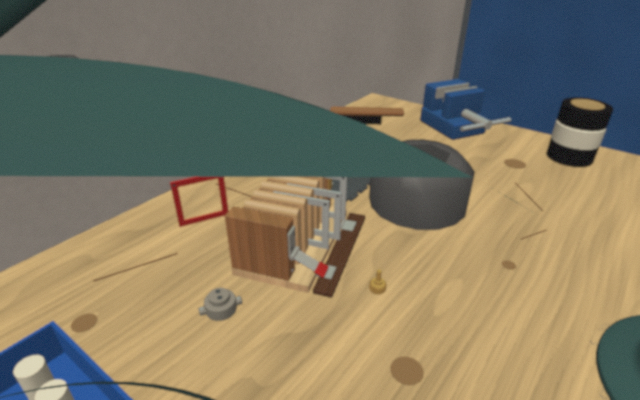

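The scene shows the rack at about (315,190), with the latch's red tip at (256,196) on the far-left post. The brass plate is on the near post at (345,217), and the knob at (235,232). I'll zoom in for picking.

```bash
python3 - <<'E'
import cv2
a=cv2.imread('pics/scene0.png')[125:270,235:395]
cv2.imwrite('pics/scz.png',cv2.resize(a,None,fx=4.1,fy=4.1,interpolation=cv2.INTER_CUBIC))
a=cv2.imread('pics/side0.png')[170:305,215:375]
cv2.imwrite('pics/siz.png',cv2.resize(a,None,fx=4.1,fy=4.1,interpolation=cv2.INTER_CUBIC))
E
```

```text
(no output)
```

View pics/scz.png

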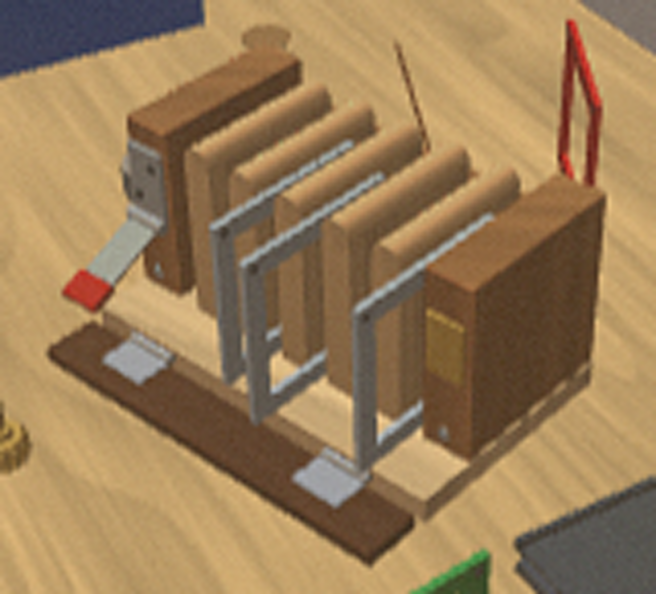

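View pics/siz.png

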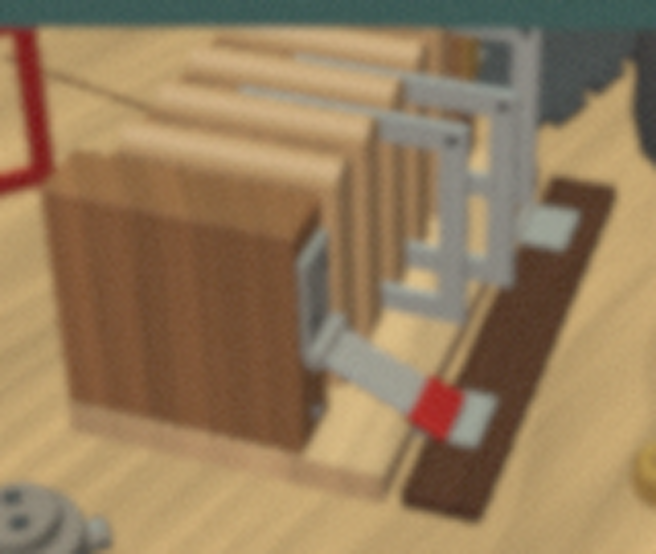

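The latch is on the left end (+y in the rack). Going by the divider crowns, the frames stand in gaps 3, 4 and 6 from the latch. Next I'll fit the rack pose.

```bash
cat > fit.py <<'E'
import numpy as np,cv2
from scipy.optimize import least_squares
from cell import calibration
C={n:calibration(n) for n in("scene","side")}
off={"scene":(235,125),"side":(215,170)}
P=[("scene",(-47,117,122),(130,120)),("scene",(-47,87,122),(185,150)),("scene",(57,87,122),(300,65)),
("scene",(-47,-87,122),(427,272)),("scene",(-47,-117,122),(475,290)),("scene",(57,-117,122),(605,195)),
("scene",(-80,-117,15),(427,503)),("scene",(-80,117,15),(105,315)),("scene",(-47,-117,15),(470,458)),
("side",(-47,117,122),(295,238)),("side",(57,117,122),(50,195)),("side",(-47,117,15),(303,450)),
("side",(57,117,15),(72,400)),("side",(-80,117,15),(385,485)),("side",(-47,87,122),(322,200))]
F=[("scene",16,115,(217,230)),("scene",16,15,(230,382)),("side",16,115,(455,145)),("side",16,15,(453,318)),
("scene",-16,115,(250,268)),("scene",-16,15,(260,420)),("scene",-80,115,(362,312)),("scene",-80,15,(365,472))]
def proj(n,X): return cv2.projectPoints(np.float64([X]),C[n]["rvec"],C[n]["tvec"],C[n]["intrinsics"],None)[0].ravel()
def pix(n,u): return (np.array(u)+.5)/4.1-.5+off[n]
def W(p,r):
    c,s=np.cos(p[2]),np.sin(p[2]); r=np.array(r)/1000
    return np.array([p[0]+c*r[0]-s*r[1],p[1]+s*r[0]+c*r[1],r[2]])
f=lambda p:np.concatenate([proj(n,W(p,r))-pix(n,u) for n,r,u in P])
best=min((least_squares(f,[.6,.0,a],loss='soft_l1') for a in np.arange(0,6.28,.8)),key=lambda r:r.cost)
p=best.x
if __name__=="__main__":
    print(p,np.degrees(p[2]));print(f(p).reshape(-1,2).round(1).tolist())
    for n,y,z,u in F:
        g=least_squares(lambda x:proj(n,W(p,(x[0],y,z)))-pix(n,u),[-90]);print(n,y,z,"origin x",g.x+50,"res",g.fun.round(1))
    for nm,uv in (("knob",(235,238)),):
        K=C["scene"];R=cv2.Rodrigues(K["rvec"])[0];d=R.T@np.linalg.inv(K["intrinsics"])@[*uv,1];o=-R.T@K["tvec"];print(nm,o-d*o[2]/d[2])
    K=C["scene"]; 
    print({k:W(p,r).round(4).tolist() for k,r in dict(post=(0,102,122),d1=(0,64,122),d2=(0,32,122),g3=(-90,16,60)).items()})
E
python3 fit.py
```

```text
[0.63981554 0.0830003  0.34027041] 19.496058280174953
[[-1.2, -1.6], [-5.0, -4.1], [0.8, -2.1], [-0.7, -1.9], [0.1, 0.0], [1.1, -0.9], [-0.2, -0.7], [-1.1, -2.6], [-0.2, 1.5], [0.4, -1.2], [-2.2, -3.1], [1.1, 0.7], [-0.1, -0.4], [0.3, -3.4], [1.1, -2.8]]
scene 16 115 origin x [-31.32672593] res [-0.7 -1.1]
scene 16 15 origin x [-29.77174341] res [-0. -0.]
side 16 115 origin x [-27.06583388] res [ 1.  -5.5]
side 16 15 origin x [-25.55500216] res [ 0.1 -0.6]
scene -16 115 origin x [-42.08211486] res [-1.1 -1.7]
scene -16 15 origin x [-40.51177636] res [-0.1 -0.2]
scene -80 115 origin x [-34.06055614] res [-0.7 -1. ]
scene -80 15 origin x [-33.714633] res [-0.5 -0.7]
knob [0.43821838 0.0868477  0.        ]
{'post': [0.6058, 0.1792, 0.122], 'd1': [0.6185, 0.1433, 0.122], 'd2': [0.6291, 0.1132, 0.122], 'g3': [0.5496, 0.068, 0.06]}
```

```bash
cat > h.py <<'E'
import numpy as np,cv2
from scipy.spatial.transform import Rotation as Ro
from cell import bot
from fit import *
def rackof(X,p=p):
    c,s=np.cos(p[2]),np.sin(p[2]);d=np.array(X[:2])-p[:2]
    return np.array([c*d[0]+s*d[1],-s*d[0]+c*d[1],X[2]])*1000
def st():
    s=bot.state();R=Ro.from_rotvec(s['tcp_rot']).as_matrix()
    print('t',s['t'],'rack mm',rackof(s['eef_pos']).round(1),'world',np.round(s['eef_pos'],4),'F',np.round(s['force'],2),'gap',round(s['finger_gap'],3))
    a=np.degrees(np.arctan2(R[1,1],R[0,1]));print('tool y angle rel rack x',a-np.degrees(p[2]),'tilt z',R[:,2].round(4))
    return s,R
def boxes():
    L=[]
    for y in(102,-102): L.append((-47,57,y-15,y+15,15,122))
    for y in(64,32,0,-32,-64): L.append((-47,45,y-9,y+9,15,122))
    L.append((-80,57,-117,117,0,15));return L
def overlay(img,n,fn,p=p,K=None,crop=None,sc=4.1):
    x0,y0,w,hh=crop;a=cv2.resize(img[y0:y0+hh,x0:x0+w],None,fx=sc,fy=sc,interpolation=cv2.INTER_CUBIC)
    K=K or C[n]
    for b in boxes():
        v=[W(p,(b[i],b[2+j],b[4+k])) for i in(0,1) for j in(0,1) for k in(0,1)]
        q=cv2.projectPoints(np.float64(v),K['rvec'],K['tvec'],K['intrinsics'],None)[0][:,0]
        q=((q-[x0,y0]+.5)*sc-.5)
        for i in range(8):
            for m in(1,2,4):
                if not i&m: cv2.line(a,tuple(int(t) for t in q[i]),tuple(int(t) for t in q[i|m]),(255,255,0) if b[4] else (0,255,0),1)
    cv2.imwrite(fn,a)
E
python3 - <<'E'
from h import *
a=cv2.imread('pics/scene0.png');overlay(a,'scene','pics/ov1.png',crop=(235,125,160,145))
s,R=st()
T=W(p,(-60,60,300));print('tool shift',R.T@(T-s['eef_pos']))
for uv in((133,143),(200,130),(265,150)):
    K=C["scene"];Q=cv2.Rodrigues(K["rvec"])[0];d=Q.T@np.linalg.inv(K["intrinsics"])@[*uv,1];o=-Q.T@K["tvec"];print(o-d*o[2]/d[2],o)
E
```

```text
t 0.1 rack mm [-227.4  612.2  230.7] world [0.2211 0.5842 0.2307] F [ 0.53 -0.39 -0.64] gap 0.998
tool y angle rel rack x 49.77248291796609 tilt z [-3.e-04 -1.e-03 -1.e+00]
tool shift [-0.48445062 -0.31358781 -0.06888067]
[0.31562531 0.60886579 0.        ] [ 0.31138957 -0.53910204  0.57273609]
[0.50295885 0.58850082 0.        ] [ 0.31138957 -0.53910204  0.57273609]
[0.62706221 0.38308504 0.        ] [ 0.31138957 -0.53910204  0.57273609]
```

View pics/ov1.png

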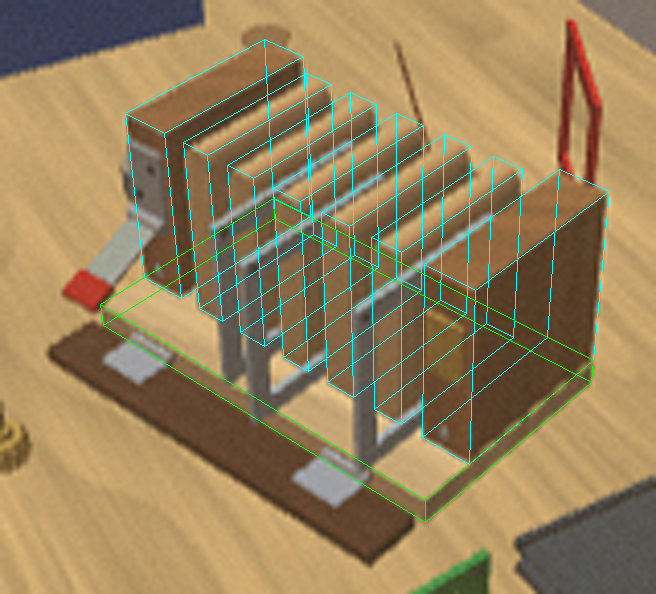

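The overlay matches to about 1 px. Next I'll raise the tool, align it with the rack (tool x = rack y, tool y = rack x) and shut the fingers.

Call:
{"method": "servo_tool", "body": {
  "moves": [
    [[0,0,-0.012],8.3,0],
    [[0,0,-0.012],8.3,0],
    [[0,0,-0.012],8.3,0],
    [[0,0,-0.012],8.3,0],
    [[0,0,-0.012],8.3,0],
    [[0,0,-0.01],8.3,0]
  ]
}}

```text
t: 0.7
eef_pos: [0.2212, 0.5845, 0.3016]
tcp_rot: [1.821, 2.56, -0.001]
force: [-0.4, -0.5, -0.4]
finger_gap: 0.001
finger_force: 0.0
```

Call:
{"method": "servo_tool", "body": {
  "moves": [
    [[-0.038,0.012,0],0,0],
    [[-0.038,0.012,0],0,0],
    [[-0.038,0.012,0],0,0],
    [[-0.038,0.012,0],0,0],
    [[-0.038,0.012,0],0,0],
    [[-0.038,0.012,0],0,0],
    [[-0.038,0.012,0],0,0],
    [[-0.038,0.012,0],0,0],
    [[-0.038,0.012,0],0,0],
    [[-0.038,0.012,0],0,0]
  ]
}}

```text
t: 1.7
eef_pos: [0.4616, 0.2648, 0.3012]
tcp_rot: [-1.814, -2.565, 0.0]
force: [-0.0, -0.1, 0.6]
finger_gap: -0.001
finger_force: 0.0
```

```bash
python3 -c "
from h import *
st()"
```

```text
t 1.7 rack mm [-107.3  230.8  301.2] world [0.4616 0.2648 0.3012] F [-0.01 -0.08  0.56] gap -0.001
tool y angle rel rack x -0.02099960897347941 tilt z [-3.e-04 -1.e-04 -1.e+00]
```

Call:
{"method": "servo_tool", "body": {
  "moves": [
    [[-0.033,0.012,0],0,0],
    [[-0.033,0.012,0],0,0],
    [[-0.033,0.012,0],0,0],
    [[-0.032,0.011,0],0,0],
    [[0,0,0],0,0]
  ]
}}

```text
t: 2.2
eef_pos: [0.5509, 0.154, 0.301]
tcp_rot: [1.82, 2.559, -0.002]
force: [-0.8, 0.4, -0.4]
finger_gap: -0.005
finger_force: 0.0
```

```bash
python3 - <<'E'
from h import *
from cell import snapshot
st();K=calibration('wrist');a=snapshot('wrist');cv2.imwrite('pics/w0.png',a)
overlay(a,'wrist','pics/wov.png',K=K,crop=(0,0,640,400),sc=1.25)
E
```

```text
t 2.2 rack mm [-60.1  96.6 301. ] world [0.5509 0.154  0.301 ] F [-0.82  0.43 -0.37] gap -0.005
tool y angle rel rack x -0.349698259081741 tilt z [ 3.0e-04 -1.9e-03 -1.0e+00]
```

View pics/wov.png

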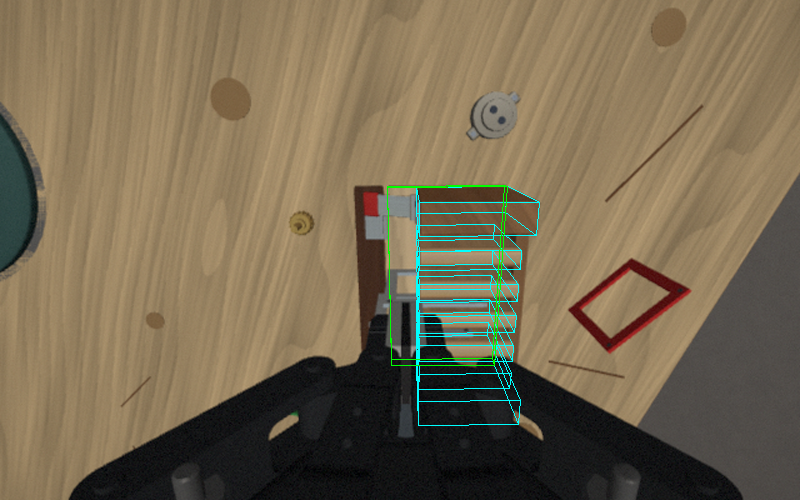

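The wrist view confirms the alignment: the divider tops sit inside the overlay, the lamp base is at (493,116) and the knob at (301,223), both clear. Now I'll go above the latch post.

Call:
{"method": "servo_tool", "body": {
  "moves": [
    [[0.001,0.01,0.04],0,0],
    [[0.001,0.01,0.04],0,0],
    [[0.001,0.01,0.04],0,0],
    [[0.001,0.01,0.03],0,0],
    [[0,0,0.013],0,0],
    [[0,0,0],0,0]
  ]
}}

```text
t: 2.85
eef_pos: [0.5841, 0.1757, 0.1368]
tcp_rot: [-1.812, -2.564, 0.004]
force: [-0.7, -0.3, 0.2]
finger_gap: -0.002
finger_force: 0.0
```

Call:
{"method": "servo_tool", "body": {
  "moves": [
    [[0,0,0.002],0,0],
    [[0,0,0.002],0,0],
    [[0,0,0.001],0,0]
  ]
}}

```text
t: 3.15
eef_pos: [0.5856, 0.1757, 0.1344]
tcp_rot: [1.813, 2.565, 0.002]
force: [-0.4, 0.1, 0.7]
finger_gap: -0.003
finger_force: 0.0
```

Call:
{"method": "servo_tool", "body": {
  "moves": [
    [[0,0,0.003],0,0],
    [[0,0,0.003],0,0],
    [[0,0,0.003],0,0]
  ]
}}

```text
t: 3.45
eef_pos: [0.5854, 0.1755, 0.1242]
tcp_rot: [1.814, 2.565, 0.0]
force: [0.0, 0.3, -0.1]
finger_gap: -0.002
finger_force: 0.0
```

Call:
{"method": "servo_tool", "body": {
  "moves": [
    [[0,0,0.001],0,0],
    [[0,0,0],0,0]
  ]
}}

```text
t: 3.65
eef_pos: [0.5853, 0.1755, 0.1231]
tcp_rot: [-1.814, -2.565, 0.001]
force: [0.2, -0.5, -0.5]
finger_gap: 0.003
finger_force: 0.0
```

Call:
{"method": "servo_tool", "body": {
  "moves": [
    [[0,0,0.001],0,0],
    [[0,0,0],0,0]
  ]
}}

```text
t: 3.85
eef_pos: [0.5854, 0.1755, 0.1222]
tcp_rot: [1.814, 2.565, -0.0]
force: [-0.6, -0.5, 0.5]
finger_gap: 0.001
finger_force: 0.0
```

Call:
{"method": "servo_tool", "body": {
  "moves": [
    [[0,0,0.0007],0,0],
    [[0,0,0],0,0]
  ]
}}

```text
t: 4.05
eef_pos: [0.5855, 0.1755, 0.1221]
tcp_rot: [1.814, 2.565, 0.0]
force: [-3.3, -0.1, 8.2]
finger_gap: 0.001
finger_force: 4.0
```

Call:
{"method": "servo_tool", "body": {
  "moves": [
    [[0,0,0.0007],0,0],
    [[0,0,0],0,0]
  ]
}}

```text
t: 4.25
eef_pos: [0.5855, 0.1755, 0.1221]
tcp_rot: [-1.814, -2.565, -0.001]
force: [-8.3, -1.7, 19.4]
finger_gap: -0.003
finger_force: 9.3
```

Contact with the post top at z = 0.122. I'll ease off and slide toward divider 1.

Call:
{"method": "servo_tool", "body": {
  "moves": [
    [[0,0,-0.0009],0,0],
    [[-0.004,0,0],0,0],
    [[-0.005,0,0],0,0],
    [[-0.005,0,0],0,0],
    [[-0.005,0,0],0,0]
  ]
}}

```text
t: 4.75
eef_pos: [0.592, 0.1579, 0.1221]
tcp_rot: [-1.813, -2.565, -0.001]
force: [-1.3, 3.9, 5.0]
finger_gap: 0.0
finger_force: 2.4
```

Call:
{"method": "servo_tool", "body": {
  "moves": [
    [[-0.005,0,0],0,0],
    [[-0.005,0,0],0,0],
    [[-0.005,0,0],0,0],
    [[-0.005,0,0],0,0],
    [[-0.002,0,0],0,0],
    [[0,0,0],0,0]
  ]
}}

```text
t: 5.35
eef_pos: [0.5994, 0.1363, 0.122]
tcp_rot: [1.814, 2.564, 0.0]
force: [-0.3, 0.4, 5.7]
finger_gap: -0.003
finger_force: 2.6
```

Call:
{"method": "servo_tool", "body": {
  "moves": [
    [[-0.005,0,0],0,0],
    [[-0.005,0,0],0,0],
    [[-0.005,0,0],0,0],
    [[-0.005,0,0],0,0],
    [[-0.005,0,0],0,0],
    [[-0.005,0,0],0,0],
    [[-0.002,0,0],0,0],
    [[0,0,0],0,0]
  ]
}}

```text
t: 6.15
eef_pos: [0.61, 0.1062, 0.122]
tcp_rot: [1.814, 2.564, 0.0]
force: [-1.4, -0.5, 5.3]
finger_gap: -0.004
finger_force: 2.6
```

All three touches are made, and the finger is now on divider 2. I'll lift, move in front of gap 3 and descend.

Call:
{"method": "servo_tool", "body": {
  "moves": [
    [[0,0,-0.015],0,0],
    [[0,0,-0.02],0,0],
    [[-0.002,-0.02,0],0,0],
    [[-0.003,-0.02,0],0,0],
    [[-0.003,-0.02,0],0,0],
    [[-0.003,-0.02,0],0,0],
    [[-0.005,-0.02,0],0,0],
    [[0,0,0],0,0]
  ]
}}

```text
t: 6.95
eef_pos: [0.5193, 0.0567, 0.1576]
tcp_rot: [-1.816, -2.563, 0.0]
force: [0.2, 0.5, -0.3]
finger_gap: 0.001
finger_force: 0.0
```

Call:
{"method": "servo_tool", "body": {
  "moves": [
    [[0,0,0.02],0,0],
    [[0,0,0.02],0,0],
    [[0,0,0.02],0,0],
    [[0,0,0.02],0,0],
    [[0,0,0.012],0,0],
    [[0,0,0],0,0]
  ]
}}

```text
t: 7.55
eef_pos: [0.5204, 0.0582, 0.0639]
tcp_rot: [-1.813, -2.564, 0.003]
force: [0.6, -0.7, -0.1]
finger_gap: -0.0
finger_force: 0.0
```

```bash
python3 - <<'E'
from h import *
from cell import snapshot
st();a=snapshot('scene')[125:270,235:395];b=snapshot('side')[150:305,215:375]
f=lambda a:cv2.resize(a,(480,int(a.shape[0]*3)),interpolation=cv2.INTER_CUBIC)
a=f(a);b=f(b)
im=np.zeros((470,960,3),np.uint8);im[:a.shape[0],:480]=a;im[:b.shape[0],480:]=b
cv2.imwrite('pics/pre.png',cv2.resize(im,(800,392)))
E
```

```text
t 7.55 rack mm [-120.8   16.4   63.9] world [0.5204 0.0582 0.0639] F [ 0.59 -0.68 -0.11] gap -0.0
tool y angle rel rack x -0.02381383989682817 tilt z [-1.8e-03 -7.0e-04 -1.0e+00]
```

View pics/pre.png

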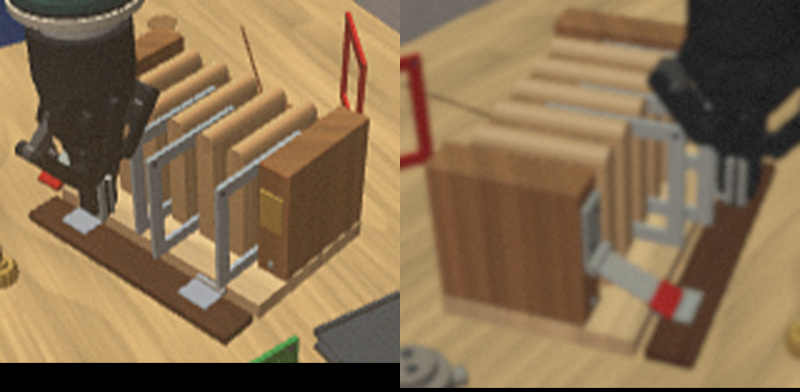

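The gripper knuckles jut forward about 55 mm above the tip, which is too near the divider crowns. I'll raise to about z = 0.087 and then approach.

Call:
{"method": "servo_tool", "body": {
  "moves": [
    [[0,0,-0.012],0,0],
    [[0,0,-0.011],0,0],
    [[0,0.005,0],0,0],
    [[0,0.005,0],0,0],
    [[0,0.003,0],0,0],
    [[0,0.003,0],0,0],
    [[0,0,0],0,0]
  ]
}}

```text
t: 8.35
eef_pos: [0.536, 0.0637, 0.0875]
tcp_rot: [-1.814, -2.565, 0.001]
force: [0.9, 0.4, 0.3]
finger_gap: -0.003
finger_force: 0.0
```

Call:
{"method": "servo_tool", "body": {
  "moves": [
    [[0,0.003,0],0,0],
    [[0,0.003,0],0,0],
    [[0,0.003,0],0,0],
    [[0,0,0],0,0]
  ]
}}

```text
t: 8.75
eef_pos: [0.5447, 0.0667, 0.0878]
tcp_rot: [1.814, 2.565, -0.0]
force: [0.3, 0.4, -0.3]
finger_gap: 0.002
finger_force: 0.0
```

Call:
{"method": "servo_tool", "body": {
  "moves": [
    [[0,0.003,0],0,0],
    [[0,0.003,0],0,0],
    [[0,0.003,0],0,0],
    [[0,0.003,0],0,0],
    [[0,0,0],0,0]
  ]
}}

```text
t: 9.25
eef_pos: [0.556, 0.0708, 0.0878]
tcp_rot: [1.813, 2.565, 0.0]
force: [0.1, -0.6, -0.3]
finger_gap: -0.002
finger_force: 0.0
```

```bash
python3 - <<'E'
from h import *
from cell import snapshot
st();a=snapshot('scene')[125:270,235:395];b=snapshot('side')[150:305,215:375]
f=lambda a:cv2.resize(a,(480,int(a.shape[0]*3)),interpolation=cv2.INTER_CUBIC)
a=f(a);b=f(b)
im=np.zeros((470,960,3),np.uint8);im[:a.shape[0],:480]=a;im[:b.shape[0],480:]=b
cv2.imwrite('pics/mid.png',cv2.resize(im,(800,392)))
E
```

```text
t 9.25 rack mm [-83.1  16.4  87.8] world [0.556  0.0708 0.0878] F [ 0.12 -0.62 -0.28] gap -0.002
tool y angle rel rack x -0.01651123636850116 tilt z [ 2.e-04 -1.e-04 -1.e+00]
```

View pics/mid.png

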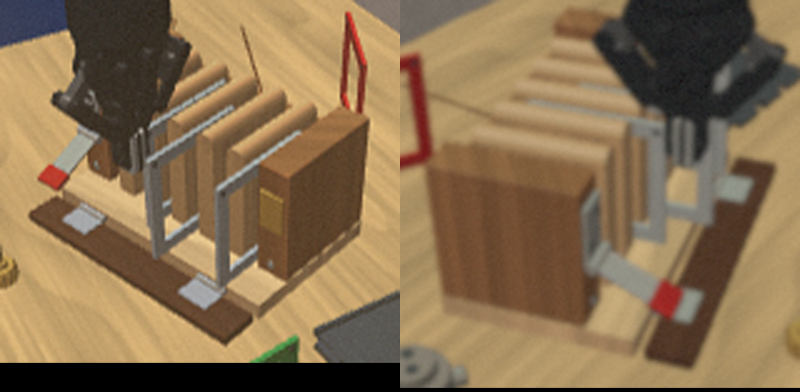

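The frame in gap 3 is moving in (its corner went from 675 to 655 px in the side view), and it's upright with no other contact. I'll continue to the stop.

Call:
{"method": "servo_tool", "body": {
  "moves": [
    [[0,0.003,0],0,0],
    [[0,0.003,0],0,0],
    [[0,0.002,0],0,0],
    [[0,0,0],0,0]
  ]
}}

```text
t: 9.75
eef_pos: [0.5635, 0.0734, 0.0878]
tcp_rot: [1.813, 2.565, -0.0]
force: [0.0, -0.4, 0.4]
finger_gap: -0.003
finger_force: 0.0
```

Call:
{"method": "servo_tool", "body": {
  "moves": [
    [[0,0.0015,0],0,0],
    [[0,0.0015,0],0,0],
    [[0,0,0],0,0]
  ]
}}

```text
t: 10.05
eef_pos: [0.5662, 0.0744, 0.0878]
tcp_rot: [1.814, 2.565, 0.0]
force: [0.2, 0.6, -0.4]
finger_gap: -0.003
finger_force: 0.1
```

Call:
{"method": "servo_tool", "body": {
  "moves": [
    [[0,0.001,0],0,0],
    [[0,0.001,0],0,0],
    [[0,0,0],0,0]
  ]
}}

```text
t: 10.35
eef_pos: [0.568, 0.075, 0.0878]
tcp_rot: [1.814, 2.565, -0.0]
force: [-0.3, -0.6, -0.2]
finger_gap: 0.004
finger_force: 0.2
```

Call:
{"method": "servo_tool", "body": {
  "moves": [
    [[0,0.001,0],0,0],
    [[0,0.001,0],0,0],
    [[0,0,0],0,0]
  ]
}}

```text
t: 10.65
eef_pos: [0.5693, 0.0754, 0.0877]
tcp_rot: [-1.814, -2.564, 0.002]
force: [-5.2, -1.0, 2.6]
finger_gap: -0.001
finger_force: 2.4
```

Call:
{"method": "servo_tool", "body": {
  "moves": [
    [[0,0.001,0],0,0],
    [[0,0.001,0],0,0],
    [[0,0,0],0,0]
  ]
}}

```text
t: 10.95
eef_pos: [0.5697, 0.0754, 0.0875]
tcp_rot: [-1.813, -2.562, 0.005]
force: [-17.3, -5.2, 13.3]
finger_gap: 0.0
finger_force: 9.6
```

Call:
{"method": "servo_tool", "body": {
  "moves": [
    [[0,0.001,0],0,0],
    [[0,0,0],0,0]
  ]
}}

```text
t: 11.15
eef_pos: [0.5698, 0.0754, 0.0874]
tcp_rot: [-1.812, -2.561, 0.007]
force: [-24.6, -6.3, 19.6]
finger_gap: 0.001
finger_force: 13.1
```

Firm stop reached. I'll back off straight, then check.

Call:
{"method": "servo_tool", "body": {
  "moves": [
    [[0,-0.003,0],0,0],
    [[0,-0.003,0],0,0],
    [[0,-0.015,0],0,0],
    [[0,-0.03,0],0,0],
    [[0,-0.03,0],0,0],
    [[0,-0.01,-0.03],0,0],
    [[0,0,-0.04],0,0],
    [[0,0,-0.04],0,0],
    [[0,-0.04,-0.04],0,0],
    [[0,-0.04,0],0,0]
  ]
}}

```text
t: 12.15
eef_pos: [0.4173, 0.021, 0.2366]
tcp_rot: [1.811, 2.562, 0.007]
force: [-0.1, -0.1, -0.0]
finger_gap: 0.002
finger_force: 0.0
```

```bash
python3 - <<'E'
from h import *
from cell import snapshot
st();a0=snapshot('scene');a=a0[125:270,235:395];b=snapshot('side')[150:305,215:375]
for n,y,z in(("scene",16,115),("scene",16,15)):
    q=proj(n,W(p,(-55,y,z)));cv2.circle(a0,tuple(int(round(t)) for t in q),0,(0,0,255),1)
f=lambda a:cv2.resize(a,(480,int(a.shape[0]*3)),interpolation=cv2.INTER_CUBIC)
a=f(a);b=f(b)
im=np.zeros((470,960,3),np.uint8);im[:a.shape[0],:480]=a;im[:b.shape[0],480:]=b
cv2.imwrite('pics/post.png',cv2.resize(im,(800,392)))
E
```

```text
t 12.15 rack mm [-230.4   15.8  236.6] world [0.4173 0.021  0.2366] F [-0.07 -0.13 -0.03] gap 0.002
tool y angle rel rack x -0.020016210267197465 tilt z [ 0.0062  0.0012 -1.    ]
```

View pics/post.png

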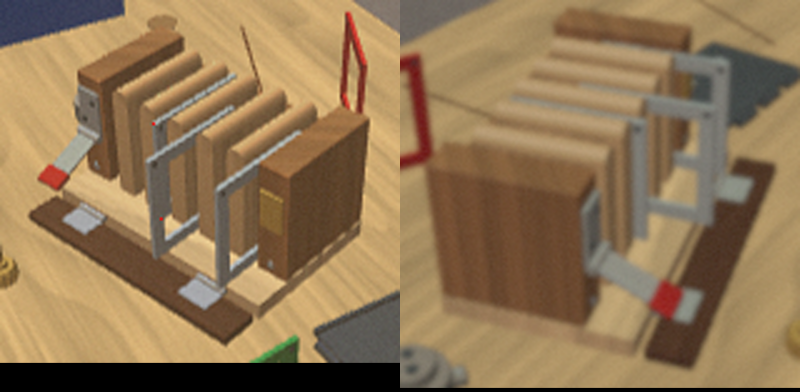

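The gap 3 frame's front corner lies on the predicted home point (152,123) and it's upright. The other two frames still stand out, unmoved.

```bash
python3 -c "
from cell import bot
print(bot.close_job())"
```

```text
the job is handed in; nothing more can be done
None
```

I touched the latch post, divider 1 and divider 2 in turn, then pushed the gap 3 frame in until it hit a firm stop; the final pictures show it upright at its home position, with the other two frames still sticking out. I handed the job in at about 12 s and got no verdict back.

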